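# Unlock the pine cabinet's pip-wheel lock

## Robot

A 6-joint arm with a two-finger parallel gripper is mounted at the origin on the work surface. World frame = base frame: x ahead of the robot, y to its left, z up, the work surface at z = 0. Lengths are in m, angles in degrees, forces in N, time in s.
With the tool pointing down it reaches from about 0.325 to 0.85 m from the base axis. Payload 15.5 kg.
Tool frame: the origin (TCP) lies midway between the tips of the shut fingers; the grasp point (between the pads) lies 19 mm behind it; y points along the fingers, x is the direction in which the jaws open and shut, and the axes are right-handed (so a half turn about y gives the same grasp; the last joint's range is limited). The gripper opens to 91 mm and grips with 3 to 60 N. Pads are 32 mm wide; open, the fingers measure 118 mm over their backs; the gripper's body (76 mm by 178 mm) begins 60 mm behind the grasp point.
Start: joints at [62.366, 28.281, 77.091, -0, 74.628, -5.472], TCP at [0.236, 0.579, 0.214] pointing down, gripper open.
Joint ranges: [-166.48, 166.48], [-47.26, 123.95], [12.59, 153.08], [-70.14, 250.14], [6.76, 159.57], [-176.63, 176.63]. Speed limits (degrees/s): [108.29, 108.29, 147.25, 172.46, 172.46, 172.46].

## Interface

Orientations are given as a 3x3 rotation matrix whose columns are the frame's x, y, z axes.
In Python, from bench import ctrl gives the robot as it stands. The module is installed in compiled form; this text tells all that it offers. Calls block until the motion is done:
- ctrl.goto(position, orientation): joint-space move of the TCP to a pose.
- ctrl.move_l(position, vel=0.15, ori=None, contact_N=None): straight line of the TCP; ori=None keeps the orientation; vel is the mean speed in m/s. With contact_N (N) it stops when the force on the tool has changed by that much, and returns True; else False.
- ctrl.movej(angles): joint-space move.
- ctrl.command_gripper(opening): opening from 0.0 (shut) to 1.0 (fully open); the grip force is fixed at half the most; returns when the fingers have stopped.
- ctrl.sleep(seconds).
- ctrl.ik(position, orientation): joint angles nearest the present ones, or None.
- ctrl.read_camera(name): name is "side" or "top" or "wrist"; returns the picture (480x640x3 uint8, blue, green, red); there is no depth.
- ctrl.camera_params(name): a dict with "fx", "fy", "cx", "cy" (pixels), "pose" (4x4, takes a point from camera to world coordinates); the wrist camera has in their place "T_tool_cam" (4x4, takes a point from camera to tool coordinates, whose origin is the TCP and whose axes are the tool frame's). Camera axes: x right, y up, looking along -z (the intrinsics and any distortion apply to the point x, -y, -z); pixel columns grow to the right and rows downward; lengths in m; the calibration is good to about 2 mm. The wrist camera is an equidistant fisheye: a pixel r from the principal point sees the ray r / f radians off the axis. A picture is of the moment at which its call begins: read the wrist's pose just before it. camera_params takes no time and is no camera call.
A pose or a line that the arm cannot do raises ctrl.MotionError and nothing moves.
- ctrl.sign_off(): hands the job in, once; it reports no verdict.
Readings, each from a call of its own:
- ctrl.current_t(): time.
- ctrl.current_q(): joint angles.
- ctrl.current_dq(): joint speeds.
- ctrl.current_effort(): joint torques, N m.
- ctrl.current_tool_pos(): TCP position.
- ctrl.current_eef_rot(): TCP orientation.
- ctrl.current_contact_force(): force on the tool from outside, world axes, zero at the start.
- ctrl.current_wrist_torque(): the same for the moment, N m.
- ctrl.current_grip_width(): opening from 0.0 (shut) to 1.0 (fully open).
Only numpy, scipy, OpenCV 4.12 (cv2) and the standard library are available. Lean on these libraries where they do the work, as an engineer would, in place of code of your own. Each camera call takes 0.05 s, during which the arm holds its last target. There are 200 camera calls.

## Task

Unlock the pine cabinet: with a fingertip pressed gently on top, roll the left thumbwheel to 4 pips up and the right one to 2 pips up (left and right as the robot sees them), without disturbing the middle wheel, which already shows its 5. Then draw the brass bolt fully to the left by its knob and let go, leaving the dice and everything else on the shelf where they are.

Things in the scene. Friction and masses are not known exactly. Their poses are not given: they have to be found in the camera images.
- cabinet: low pine cabinet, 190 (x) x 300 (y) x 100 mm high, fixed; origin at the centre of its underside, its front (-x) towards the robot, +y to the robot's left. Yaw varies. Three thumbwheels stand up in a row through its top, 55 mm apart along y, on an axle line 25 mm behind (+x) the origin and 97 mm above it, so their tops are 127 mm above it. In front of them, on the top, lies the brass bolt. Two horn dice of 16 mm lie on the top behind the wheels
- left_axle_mid (a point): centre of the left (+y) wheel; its axle runs along the cabinet's y. Each axle is sprung: it yields downwards about 1 mm per 16 N of pressing, to a stop at 3 mm. A wheel is rolled by dragging a fingertip across its top while pressing with about 7 to 12 N (much less slips, and how soon it slips differs from day to day); over 18 N on a wheel is a failure
- middle_axle_mid (a point): centre of the middle wheel, same build
- right_axle_mid (a point): centre of the right (-y) wheel, same build
- left_wheel (a joint): the left thumbwheel (horn, diameter 60 mm, 20 mm wide, smooth rim with six faces of 1 to 6 dark pips, dice fashion). Value in rad: (n-1) x 1.0472 shows n pips straight up, so 4 pips up is 3.142. Growing values roll the top of the wheel away from the robot (cabinet's +x). Stop pins end its turn at -0.45 and 5.69. A stiff drag of about 0.085 N m (2.8 N at the rim) holds it where it is left; there are no clicks
- middle_wheel (a joint): the middle thumbwheel (horn, diameter 60 mm, 20 mm wide, smooth rim with six faces of 1 to 6 dark pips, dice fashion). Value in rad: (n-1) x 1.0472 shows n pips straight up, so 5 pips up is 4.189 (where it starts, give or take 0.05). Growing values roll the top of the wheel away from the robot (cabinet's +x). Stop pins end its turn at -0.45 and 5.69. A stiff drag of about 0.085 N m (2.8 N at the rim) holds it where it is left; there are no clicks
- right_wheel (a joint): the right thumbwheel (horn, diameter 60 mm, 20 mm wide, smooth rim with six faces of 1 to 6 dark pips, dice fashion). Value in rad: (n-1) x 1.0472 shows n pips straight up, so 2 pips up is 1.047. Growing values roll the top of the wheel away from the robot (cabinet's +x). Stop pins end its turn at -0.45 and 5.69. A stiff drag of about 0.085 N m (2.8 N at the rim) holds it where it is left; there are no clicks
- bolt_knob (a point): top centre of the bolt's square knob, 14 x 14 mm, standing 26 mm up from the bolt bar (bar 16 mm wide along x, 170 mm long along y, its top 8 mm above the cabinet's top), so the knob's top is 134 mm above the cabinet's origin; knob 60 mm in front (-x) of the origin and, when shut, 45 mm to its right (-y)
- bolt (a joint): how far the bolt is drawn along the cabinet's +y (m): 0 shut with its right-hand nose in the brass keeper, 0.026 fully drawn (end stop). It drags with about 3 N. While any wheel is more than about 0.22 rad off its code (4, 5, 2) it stops dead after about 3 mm
- die_a: horn die, 16 mm cube, on the cabinet's top behind the wheels; leave alone. Origin under its centre
- die_b: the other horn die, same
- board_half: walnut backgammon board half, open tray 260 x 200 x 45 mm; leave alone. Origin under its centre
- scraper: flat steel cabinet scraper 65 x 125 x 4 mm; leave alone. Origin under its centre
- amber_jar: squat amber glass jar with a cork, diameter 76, height 82 mm; leave alone. Origin under its centre
- checkers: stack of checkers (one piece), diameter 34, height 36 mm; leave alone. Origin under its centre
- brush: small brush lying flat; leave alone
- wax_tin: wax tin, diameter 80, height 40 mm; leave alone. Origin under its centre

How it is judged:
By the outcome, as a careful person would: the job done as asked, in the order asked, and still so for the second after the job is handed in, with the robot touching nothing.
It also fails if it takes over 72 s, if anything falls off the work surface, if the arm or the gripper's body presses on something with over 40 N, if the wrist force passes 120 N, or if a joint passes its speed limit or range.

## Working session

There is one attempt and no reset: what is moved stays moved. The work goes in short steps, each a Python script; the robot and the scene stay as the last script left them, time stands still between calls to the robot, and variables do not carry over. Pictures are saved under pics/ and viewed, about 8 in all and at most 12, crops included, and the job is handed in when it is done.

```bash
mkdir -p pics
python3 - <<'E'
from bench import ctrl
import cv2,numpy as np
np.set_printoptions(precision=4,suppress=True)
for n in("top","side","wrist"):
    im=ctrl.read_camera(n); cv2.imwrite(f"pics/{n}0.png",im)
    print(n,ctrl.camera_params(n))
print(ctrl.current_t(),ctrl.current_eef_rot(),ctrl.current_contact_force())
E
```

```text
top {'fx': 516.6868176446565, 'fy': 516.6868176446565, 'cx': 318.92642837541507, 'cy': 241.30543263354147, 'pose': array([[ 0.0009,  0.9947, -0.1028,  0.4104],
       [-1.    ,  0.0012,  0.0028,  0.0042],
       [ 0.0029,  0.1028,  0.9947,  1.5601],
       [ 0.    ,  0.    ,  0.    ,  1.    ]])}
side {'fx': 605.9808023742181, 'fy': 605.9808023742181, 'cx': 327.41404487581116, 'cy': 234.38347026173534, 'pose': array([[ 0.9126,  0.2027, -0.3551,  0.0699],
       [-0.4083,  0.5005, -0.7634, -1.0813],
       [ 0.023 ,  0.8417,  0.5395,  0.861 ],
       [ 0.    ,  0.    ,  0.    ,  1.    ]])}
wrist {'fx': 371.64829954431775, 'fy': 371.64829954431775, 'cx': 321.9169408337745, 'cy': 232.16716641842976, 'T_tool_cam': array([[ 1.    , -0.0007,  0.0005, -0.0004],
       [ 0.0007,  0.284 , -0.9588, -0.171 ],
       [ 0.0005,  0.9588,  0.284 ,  0.0803],
       [ 0.    ,  0.    ,  0.    ,  1.    ]])}
0.15 [[ 0.3772 -0.0004 -0.9261]
 [ 0.9261 -0.0008  0.3772]
 [-0.0009 -1.      0.0001]] [-0.1117  0.2685  0.3153]
```

View pics/top0.png

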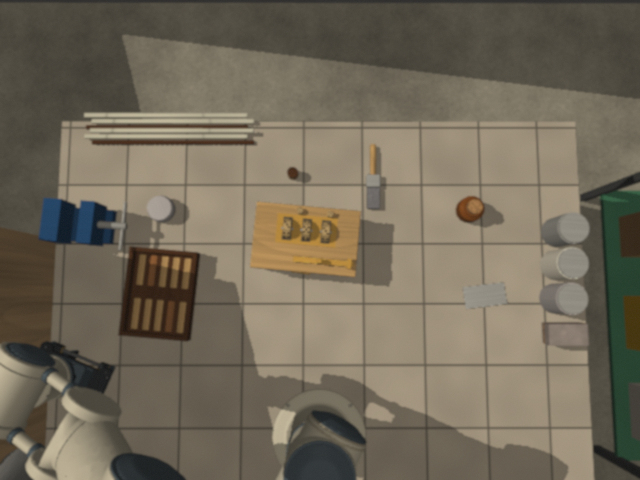

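View pics/side0.png

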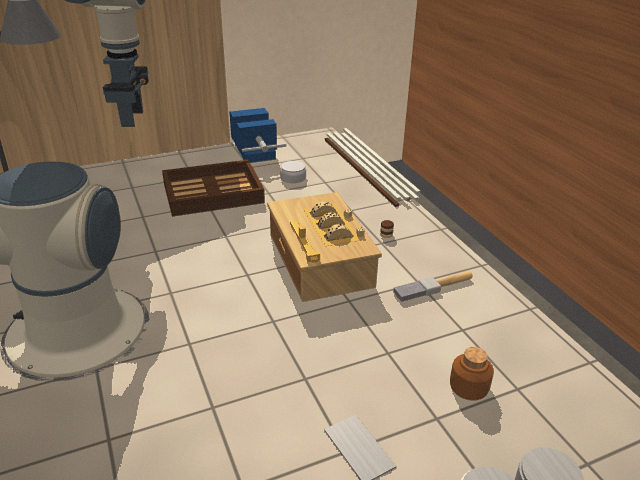

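The top view shows the cabinet's top corners at about (257,203), (360,210), (357,277) and (251,267), with the three wheels at about (287,228), (306,230) and (326,232) and the bolt at about (325,263). The side view shows it is clear around the cabinet. I'll get a rough pose from the corners, then look from near.

```bash
cat > h.py <<'E'
from bench import ctrl
import cv2,numpy as np
np.set_printoptions(precision=4,suppress=True)
def campose(n):
    p=ctrl.camera_params(n)
    if n!="wrist": return p,p["pose"]
    T=np.eye(4);T[:3,:3]=ctrl.current_eef_rot();T[:3,3]=ctrl.current_tool_pos()
    return p,T@p["T_tool_cam"]
def ray(n,uv,P=None):
    p,T=P or campose(n)
    a=np.array([(uv[0]-p["cx"])/p["fx"],(uv[1]-p["cy"])/p["fy"]])
    if n=="wrist":
        r=np.hypot(*a); d=np.array([*(a/r*np.sin(r)),np.cos(r)])
    else: d=np.array([*a,1.])
    return T[:3,3],T[:3,:3]@(d*[1,-1,-1])
def onz(n,uv,z,P=None):
    o,d=ray(n,uv,P); return o+d*(z-o[2])/d[2]
def proj(n,X,P=None):
    p,T=P or campose(n)
    c=T[:3,:3].T@(np.asarray(X)-T[:3,3])*[1,-1,-1]
    if n=="wrist":
        s=np.hypot(c[0],c[1]); k=np.arctan2(s,c[2])/s; return np.array([p["cx"]+p["fx"]*c[0]*k,p["cy"]+p["fy"]*c[1]*k])
    return np.array([p["cx"]+p["fx"]*c[0]/c[2],p["cy"]+p["fy"]*c[1]/c[2]])
def Rdown(yaw): # tool z towards the robot, x to the left, turned by cabinet yaw
    c,s=np.cos(yaw),np.sin(yaw)
    return np.array([[c,-s,0],[s,c,0],[0,0,1]])@np.array([[0,0,-1],[1,0,0],[0,-1,0.]])
E
python3 - <<'E'
from h import *
c=np.array([onz("top",u,.1) for u in((257,203),(360,210),(357,277),(251,267))]);print(c)
m=c.mean(0); l=c[0]-c[1]; l2=c[3]-c[2]; d=l+l2
print(np.linalg.norm(l),np.linalg.norm(l2),np.linalg.norm(c[0]-c[3]))
yaw=np.arctan2(-d[0],d[1]);print(m,np.degrees(yaw))
R=Rdown(yaw); ex=-R[:,2]
q=m+ex*.015; q[2]=.30
ctrl.goto(q,R)
ctrl.command_gripper(0)
P=campose("wrist");im=ctrl.read_camera("wrist");cv2.imwrite("pics/w1.png",im)
np.save("w1T.npy",P[1]);print(ctrl.current_t(),ctrl.current_tool_pos(),ctrl.current_contact_force())
E
```

```text
[[ 0.6714  0.1774  0.1   ]
 [ 0.6515 -0.1173  0.1   ]
 [ 0.4603 -0.1074  0.1   ]
 [ 0.4882  0.1919  0.1   ]]
0.29536419601719366 0.30065952088643755 0.18378490002793346
[0.5678 0.0362 0.1   ] -4.595917017324989
3.8833 [0.5828 0.035  0.3   ] [ 0.1364  0.0956 -0.4044]
```

View pics/w1.png

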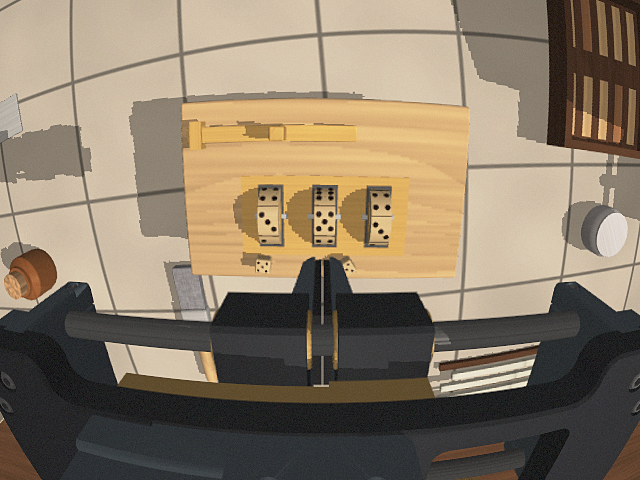

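Wrist view: up in the picture is towards the robot, and right is the robot's left. The cabinet's top corners are at (183,103), (470,106), (455,276) and (191,275). The wheels are at (268,215) right, (324,216) middle and (378,215) left. The knob is at (277,132) and the dice at (263,264) and (348,264). I'll fit the pose and crop.

```bash
cat >> h.py <<'E'
def cab(X,m,yaw): # cabinet -> world
    c,s=np.cos(yaw),np.sin(yaw); X=np.asarray(X,float)
    return np.array([m[0]+c*X[0]-s*X[1],m[1]+s*X[0]+c*X[1],X[2]])
E
python3 - <<'E'
from h import *
from scipy.optimize import least_squares
p=ctrl.camera_params("wrist");P=(p,np.load("w1T.npy"))
obs=[((183,103),(-.095,-.15,.1)),((470,106),(-.095,.15,.1)),((455,276),(.095,.15,.1)),((191,275),(.095,-.15,.1)),((277,132.5),(-.06,-.045,.134)),
 ((284,216),(.025,-.041,.097)),((311,216.5),(.025,-.014,.097)),((339,217),(.025,.014,.097)),((365.5,217),(.025,.041,.097))]
f=lambda v:np.concatenate([proj("wrist",cab(X,v[:2],v[2]),P)-u for u,X in obs])
r=least_squares(f,[.568,.036,-.08],loss="soft_l1");print(r.x,np.degrees(r.x[2]),f(r.x).reshape(-1,2))
np.save("pose.npy",r.x)
im=cv2.imread("pics/w1.png")
x0,y0,w,h,k=225,165,200,120,4
big=cv2.resize(im[y0:y0+h,x0:x0+w],None,fx=k,fy=k,interpolation=cv2.INTER_CUBIC)
for y in(-.055,0,.055):
  for a in range(-60,61,30):
    t=np.radians(a)
    u=proj("wrist",cab((.025+.03*np.sin(t),y+.012,.097+.03*np.cos(t)),r.x[:2],r.x[2]),P)
    cv2.circle(big,tuple(int(v) for v in (u-[x0,y0])*k),3,(0,0,255) if a==0 else (255,0,0),-1)
cv2.imwrite("pics/w1c.png",big)
E
```

```text
[ 0.5706  0.0386 -0.0914] -5.238653933789297 [[-2.5894 -0.1699]
 [ 1.2509  0.8868]
 [ 0.6468  2.3698]
 [ 0.4836  0.5666]
 [-0.5514  1.3285]
 [ 1.4312 -0.72  ]
 [ 0.3678 -0.9693]
 [-0.6386 -1.1513]
 [-1.2775 -0.7922]]
```

View pics/w1c.png

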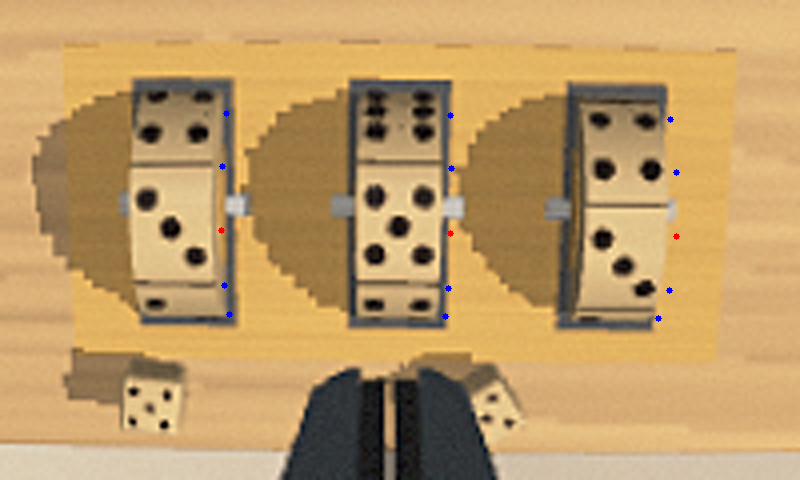

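Middle wheel: 5 up. Right wheel: 3 up and well centred (about 2.08), so it needs about -1.05 rad. Left wheel: the 3/4 boundary is just on the robot side of the top (about 2.37), so it needs about +0.77 rad. I'll write a force-guarded roll and a pip-angle reader, then do the left stroke.

```bash
cat >> h.py <<'E'
M=np.load("pose.npy"); R0=Rdown(M[2])
def fz(b,n=4):
    s=0
    for _ in range(n): s+=ctrl.current_contact_force()[2]; ctrl.sleep(.01)
    return s/n-b
def W(x,y,z): return cab((x,y,z),M[:2],M[2])
def roll(y,s0,s1,F=9.,step=.004):
    ctrl.move_l(W(.025+s0,y,.150),ori=R0)
    ctrl.move_l(W(.025+s0,y,.130),vel=.06)
    ctrl.sleep(.15); b=fz(0)
    hit=ctrl.move_l(W(.025+s0,y,.1235),vel=.006,contact_N=3.)
    z=ctrl.current_tool_pos()[2]; print("hit",hit,"z",z,"F",fz(b))
    log=[]
    for i in range(6):
        f=fz(b)
        if abs(f-F)<1: break
        z+=np.clip((f-F)/16e3*.7,-.0003,.0003); ctrl.move_l(W(.025+s0,y,z),vel=.01)
    log.append((s0*1e3,z*1e3,f))
    n=int(np.ceil(abs(s1-s0)/step))
    for s in np.linspace(s0,s1,n+1)[1:]:
        ctrl.move_l(W(.025+s,y,z),vel=.02)
        f=fz(b); F3=ctrl.current_contact_force(); log.append((s*1e3,z*1e3,f,*F3[:2]))
        if f>15: break
        z+=np.clip((f-F)/16e3*.6,-.0002,.0002)
    ctrl.move_l(W(.025+s,y,.150),vel=.1)
    for l in log: print(*["%.1f"%v for v in l])
def look(name):
    ctrl.move_l(W(.015,0,.30)if 0 else W(-.02,0,.22),vel=.2,ori=R0); ctrl.sleep(.1)
    P=campose("wrist"); im=ctrl.read_camera("wrist"); cv2.imwrite(f"pics/{name}.png",im); np.save(name+"T.npy",P[1]); return im,P
def pips(im,P):
    g=cv2.cvtColor(im,cv2.COLOR_BGR2GRAY)
    for nm,y in(("R",-.055),("M",0),("L",.055)):
        out=[]
        pa=[proj("wrist",W(.025+.03*np.sin(t),y+e,.097+.03*np.cos(t)),P) for e in(-.0085,.0085) for t in np.radians(np.arange(-50,51,10))]
        m=np.zeros_like(g); cv2.fillConvexPoly(m,cv2.convexHull(np.array(pa).astype(np.int32)),255)
        d=((g<80)&(m>0)).astype(np.uint8)
        n,_,st,ce=cv2.connectedComponentsWithStats(d)
        for i in range(1,n):
            if 6<st[i,4]<300:
                o,v=ray("wrist",ce[i],P)
                c=W(.025,y,.097); ex=-R0[:,2]; o2=np.array([(o-c)@ex,o[2]-c[2]]); v2=np.array([v@ex,v[2]])
                A,B,C=v2@v2,2*o2@v2,o2@o2-.03**2; D=B*B-4*A*C
                if D<0: continue
                h=o+v*(-B-D**.5)/2/A-c; out.append((round(np.arctan2(h@ex,h[2]),3),round(h@R0[:,0]*1e3,1),int(st[i,4])))
        print(nm,sorted(out))
E
python3 - <<'E'
from h import *
p=ctrl.camera_params("wrist")
pips(cv2.imread("pics/w1.png"),(p,np.load("w1T.npy")))
print(ctrl.current_grip_width())
roll(.055,-.0115,.0115)
print(ctrl.current_t())
im,P=look("w2"); pips(im,P); print(ctrl.current_t())
E
```

```text
R [(np.float64(-0.829), np.float64(5.1), 16), (np.float64(-0.826), np.float64(-6.8), 17), (np.float64(-0.265), np.float64(-6.8), 17), (np.float64(-0.039), np.float64(-0.9), 18), (np.float64(0.202), np.float64(5.1), 16), (np.float64(0.772), np.float64(-6.5), 8)]
M [(np.float64(-0.862), np.float64(4.9), 13), (np.float64(-0.853), np.float64(-6.6), 14), (np.float64(-0.303), np.float64(5.1), 15), (np.float64(-0.302), np.float64(-6.4), 18), (np.float64(-0.067), np.float64(-0.8), 18), (np.float64(0.173), np.float64(-6.4), 19), (np.float64(0.177), np.float64(5.1), 16), (np.float64(0.748), np.float64(-6.7), 13), (np.float64(0.749), np.float64(5.0), 10)]
L [(np.float64(-0.558), np.float64(5.1), 19), (np.float64(-0.554), np.float64(-6.4), 18), (np.float64(0.021), np.float64(-6.3), 16), (np.float64(0.259), np.float64(-1.0), 15), (np.float64(0.479), np.float64(5.2), 14)]
0.005724134219681323
hit True z 0.12687736816696887 F 6.541889161298083
-11.5 126.3 7.8
-7.7 126.3 8.2 -1.1 -0.3
-3.8 126.2 8.5 -1.3 0.3
0.0 126.2 8.5 -1.1 -0.1
3.8 126.2 8.7 -2.3 -0.5
7.7 126.2 9.1 -1.1 -0.1
11.5 126.2 8.4 -0.9 -0.3
10.775
R [(np.float64(-0.83), np.float64(-6.6), 30), (np.float64(-0.817), np.float64(4.8), 27), (np.float64(-0.262), np.float64(-6.7), 32)]
M []
L [(np.float64(-0.82), np.float64(5.0), 31), (np.float64(-0.818), np.float64(-6.5), 27), (np.float64(-0.539), np.float64(-4.8), 15), (np.float64(-0.26), np.float64(-6.4), 31), (np.float64(-0.259), np.float64(5.2), 30)]
11.6
```

Left stroke went cleanly: 8–9 N throughout, and the 4-face is now centred at about -0.02 rad, next to the middle wheel's -0.06. Next is the right wheel, in two strokes, with a viewpoint that doesn't hide the wheels.

```bash
sed -i 's/W(.015,0,.30)if 0 else W(-.02,0,.22)/W(.04,0,.26)/; s/-.0085,.0085/-.0095,.0095/' h.py
python3 - <<'E'
from h import *
roll(-.055,.0079,-.0078)
roll(-.055,.0079,-.0078)
print(ctrl.current_t())
im,P=look("w3"); pips(im,P); print(ctrl.current_t())
u=np.array([proj("wrist",W(.025,0,.12),P)])[0].astype(int); print(u)
c=im[max(0,u[1]-140):u[1]+60,max(0,u[0]-130):u[0]+130]; cv2.imwrite("pics/w3c.png",cv2.resize(c,None,fx=3,fy=3,interpolation=cv2.INTER_CUBIC))
E
```

```text
hit True z 0.12687856341764311 F 6.191904482242143
7.9 126.3 7.8
4.0 126.3 6.4 0.7 0.3
0.1 126.2 7.1 1.3 -0.4
-3.9 126.1 7.8 1.4 -0.1
-7.8 126.1 8.3 1.7 0.9
hit True z 0.12688425597312564 F 7.250736996809459
7.9 126.4 8.3
4.0 126.4 6.8 2.0 0.2
0.1 126.3 6.6 1.8 -0.9
-3.9 126.3 7.3 2.3 0.0
-7.8 126.2 7.8 1.0 0.4
22.35
R [(np.float64(-0.78), np.float64(4.9), 21), (np.float64(-0.486), np.float64(-5.6), 12), (np.float64(-0.212), np.float64(-6.7), 25), (np.float64(0.273), np.float64(5.0), 22)]
M [(np.float64(-0.866), np.float64(5.1), 15), (np.float64(-0.865), np.float64(-6.7), 16), (np.float64(-0.591), np.float64(-0.7), 24), (np.float64(-0.309), np.float64(4.9), 28), (np.float64(-0.3), np.float64(-6.5), 26), (np.float64(-0.064), np.float64(-1.0), 28), (np.float64(0.176), np.float64(4.8), 24), (np.float64(0.178), np.float64(-6.6), 24), (np.float64(0.449), np.float64(1.8), 14), (np.float64(0.744), np.float64(-6.8), 14), (np.float64(0.751), np.float64(4.9), 13)]
L [(np.float64(-0.83), np.float64(5.1), 22), (np.float64(-0.824), np.float64(-6.4), 21), (np.float64(-0.258), np.float64(-6.7), 23), (np.float64(-0.258), np.float64(5.0), 24), (np.float64(-0.238), np.float64(-11.8), 16), (np.float64(0.217), np.float64(-6.7), 22), (np.float64(0.226), np.float64(5.0), 19), (np.float64(0.768), np.float64(-6.6), 15)]
23.275
[323 204]
```

View pics/w3c.png

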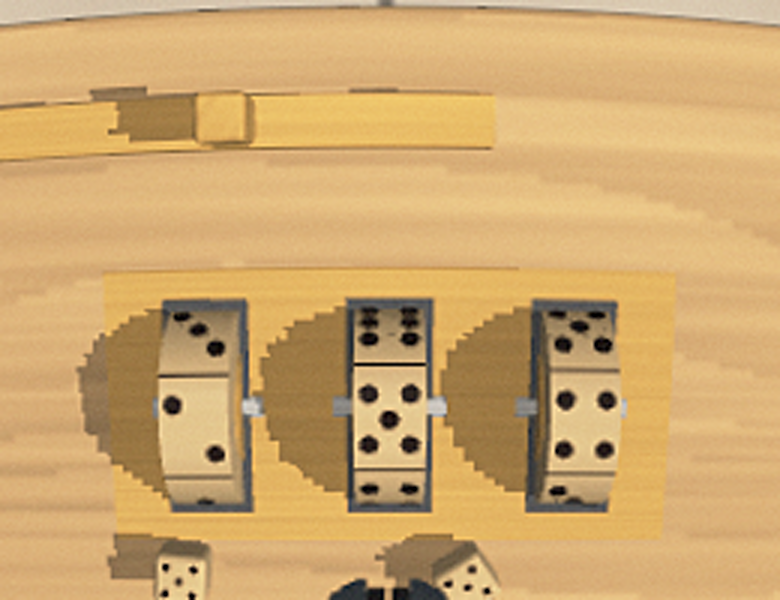

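Wheels now read left 4 (-0.02), middle 5 (-0.064, unchanged) and right 2 (+0.03). Dice and knob (crop (224,117)) are undisturbed. Relative to the middle wheel, the right one is about 0.09 high, so I'll trim it by about -2.6 mm and re-measure. I'll then locate the knob.

Run:
```python
from h import *
P=(ctrl.camera_params("wrist"),np.load("w3T.npy"))
k=onz("wrist",(267.7,103),.134,P); print("knob seen",k,"model",W(-.06,-.045,.134))
roll(-.055,.0013,-.0013)
im,P=look("w4"); pips(im,P); print(ctrl.current_t())
```

```text
knob seen [0.5068 0.0004 0.134 ] model [ 0.5067 -0.0007  0.134 ]
hit True z 0.1268858770547014 F 6.843003242047649
1.3 126.5 8.2
-1.3 126.5 6.1 0.8 -0.5
R [(np.float64(-0.83), np.float64(4.8), 19), (np.float64(-0.267), np.float64(-6.7), 25), (np.float64(0.207), np.float64(5.0), 21)]
M [(np.float64(-0.862), np.float64(-6.5), 17), (np.float64(-0.862), np.float64(5.1), 17), (np.float64(-0.59), np.float64(-0.7), 24), (np.float64(-0.309), np.float64(4.9), 28), (np.float64(-0.3), np.float64(-6.5), 26), (np.float64(-0.065), np.float64(-0.9), 27), (np.float64(0.173), np.float64(4.8), 25), (np.float64(0.178), np.float64(-6.6), 24), (np.float64(0.449), np.float64(-4.5), 9), (np.float64(0.744), np.float64(-6.8), 14), (np.float64(0.744), np.float64(4.9), 14)]
L [(np.float64(-0.829), np.float64(5.1), 22), (np.float64(-0.824), np.float64(-6.4), 21), (np.float64(-0.257), np.float64(5.1), 23), (np.float64(-0.255), np.float64(-6.7), 24), (np.float64(-0.223), np.float64(-11.8), 17), (np.float64(0.22), np.float64(-6.6), 21), (np.float64(0.222), np.float64(5.2), 18), (np.float64(0.764), np.float64(-6.7), 16)]
28.3583
```

All three wheels agree to within 0.05 rad. The knob's seen position is within 1 mm of the model. Now the bolt.

Run:
```python
from h import *
ey=R0[:,0]; k=np.array([.5068,.0002,0.])
at=lambda s,z:k+ey*s+[0,0,z]
ctrl.move_l(at(0,.19),vel=.2); ctrl.command_gripper(.42)
ctrl.move_l(at(0,.145),vel=.1)
print("down",ctrl.move_l(at(0,.113),vel=.06,contact_N=8),ctrl.current_tool_pos())
ctrl.command_gripper(0); print("grip mm",ctrl.current_grip_width()*91,ctrl.current_contact_force())
p0=ctrl.current_tool_pos()
print("pull",ctrl.move_l(at(.0285,.113),vel=.02,contact_N=14)); p1=ctrl.current_tool_pos(); print((p1-p0)@ey*1e3,ctrl.current_contact_force())
ctrl.command_gripper(.42); ctrl.sleep(.2); print(ctrl.current_contact_force())
ctrl.move_l(np.array([*ctrl.current_tool_pos()[:2],.19]),vel=.1)
ctrl.command_gripper(0)
im,P=look("w5"); pips(im,P)
u=proj("wrist",W(.025,0,.12),P).astype(int)
c=im[max(0,u[1]-140):u[1]+60,max(0,u[0]-160):u[0]+100]; cv2.imwrite("pics/w5c.png",cv2.resize(c,None,fx=3,fy=3,interpolation=cv2.INTER_CUBIC))
print(ctrl.current_t())
```

```text
down False [0.5068 0.0002 0.1129]
grip mm 13.741757976323516 [-0.1282 -1.4226  2.9532]
pull True
25.055267997954573 [-0.1837 -4.2416  6.739 ]
[ 0.3518 -0.2929  0.222 ]
R [(np.float64(-0.834), np.float64(4.9), 20), (np.float64(-0.273), np.float64(-6.9), 24), (np.float64(0.208), np.float64(5.1), 21)]
M [(np.float64(-0.868), np.float64(-6.4), 17), (np.float64(-0.866), np.float64(4.8), 18), (np.float64(-0.595), np.float64(-0.3), 24), (np.float64(-0.307), np.float64(4.9), 26), (np.float64(-0.305), np.float64(-6.5), 25), (np.float64(-0.066), np.float64(-0.9), 28), (np.float64(0.175), np.float64(5.0), 25), (np.float64(0.176), np.float64(-6.6), 23), (np.float64(0.447), np.float64(-0.3), 20), (np.float64(0.746), np.float64(-6.5), 13), (np.float64(0.752), np.float64(5.0), 16)]
L [(np.float64(-0.825), np.float64(5.1), 24), (np.float64(-0.823), np.float64(-6.4), 24), (np.float64(-0.258), np.float64(-6.7), 25), (np.float64(-0.253), np.float64(5.0), 24), (np.float64(0.222), np.float64(-6.6), 23), (np.float64(0.232), np.float64(4.9), 22), (np.float64(0.772), np.float64(-6.6), 13)]
36.15
```

View pics/w5c.png

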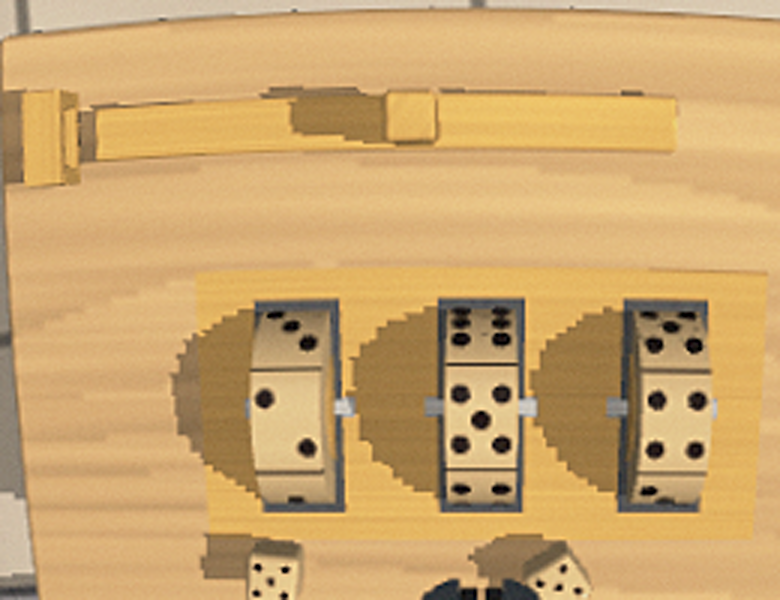

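The bolt's nose is out of the keeper (gap at crop (88,133)) and the knob is now at crop (411,117). Dice and wheels are unchanged. The tool travelled 25.05 mm against a 26 mm stroke, so I'll measure the knob and push gently against the end stop to be sure.

Run:
```python
from h import *
P=(ctrl.camera_params("wrist"),np.load("w5T.npy")); ey=R0[:,0]
k1=onz("wrist",(163+411/3,64+117/3),.134,P); k0=np.array([.5068,.0004,.134]); print(k1,(k1-k0)@ey*1e3)
at=lambda s,z:np.array([*(k1+ey*s)[:2],z])
ctrl.move_l(at(-.035,.19),vel=.2); ctrl.move_l(at(-.035,.118),vel=.1); ctrl.sleep(.1)
print(ctrl.move_l(at(-.008,.118),vel=.015,contact_N=2.)); p=ctrl.current_tool_pos()
print("first touch",(p-k1)@ey*1e3,ctrl.current_contact_force())
print(ctrl.move_l(p+ey*.006,vel=.008,contact_N=9.)); p2=ctrl.current_tool_pos(); print("advance",(p2-p)@ey*1e3,ctrl.current_contact_force())
ctrl.move_l(p2-ey*.02,vel=.1); ctrl.move_l(at(-.03,.19),vel=.15)
im,P=look("w6"); print(ctrl.current_t(),ctrl.current_contact_force())
for n in("w5","w6"):
    g=cv2.imread(f"pics/{n}.png"); t=cv2.imread("pics/w5.png")[92:116,288:312]
    r=cv2.matchTemplate(g[80:130,250:350],t,cv2.TM_CCOEFF_NORMED); print(n,cv2.minMaxLoc(r))
print(np.load("w6T.npy")[:3,3]-np.load("w5T.npy")[:3,3])
pips(im,P)
```

```text
[0.5095 0.0262 0.134 ] 25.915777060561553
True
first touch -18.216158143495985 [ 0.5313 -2.1386  2.5388]
True
advance -0.015181880757490392 [ 0.7575 -3.4256  3.2878]
41.3 [ 0.5079  1.4719 -0.6918]
w5 (-0.4875398278236389, 1.0, (5, 11), (38, 12))
w6 (-0.4787547290325165, 0.968204915523529, (6, 11), (38, 12))
[ 0.0001 -0.0003 -0.0002]
R [(np.float64(-0.835), np.float64(4.7), 20), (np.float64(-0.268), np.float64(-6.7), 24), (np.float64(0.204), np.float64(5.0), 22)]
M [(np.float64(-0.869), np.float64(-6.6), 17), (np.float64(-0.867), np.float64(4.9), 17), (np.float64(-0.595), np.float64(-1.0), 23), (np.float64(-0.306), np.float64(4.9), 24), (np.float64(-0.304), np.float64(-6.4), 26), (np.float64(-0.07), np.float64(-0.8), 27), (np.float64(0.175), np.float64(4.9), 23), (np.float64(0.178), np.float64(-6.5), 25), (np.float64(0.446), np.float64(-2.7), 17), (np.float64(0.741), np.float64(-6.6), 14), (np.float64(0.753), np.float64(5.0), 14)]
L [(np.float64(-0.834), np.float64(5.2), 22), (np.float64(-0.824), np.float64(-6.3), 22), (np.float64(-0.258), np.float64(4.9), 25), (np.float64(-0.251), np.float64(-6.5), 25), (np.float64(0.223), np.float64(-6.7), 21), (np.float64(0.226), np.float64(5.1), 20), (np.float64(0.761), np.float64(-6.5), 14)]
```

```bash
python3 -c "
from bench import ctrl
ctrl.sign_off(); print(ctrl.current_t())"
```

```text
the job is handed in; nothing more can be done
the job is handed in; nothing more can be done
```

The cabinet is unlocked and handed in after about 41 s of the 72 s allowed. The left wheel shows 4, the right shows 2, and the bolt is fully drawn and released.

- **Wheels:** I rolled the left with one stroke and the right with two plus a small trim, with readings of about 6–9 N. In the last picture the faces read -0.02 (left 4), -0.07 (middle 5, unchanged) and -0.03 rad (right 2) from straight up. My pose fit may shift all three readings by a few hundredths of a radian, which is well inside the 0.22 rad allowed.
- **Bolt:** I gripped the knob and pulled until the force rose sharply. The tool had travelled only 25.1 mm of the 26 mm stroke, but the picture put the knob's travel at 25.9 mm. To settle it I pushed the knob with a force limit of 9 N, and it did not move, so I take it to be on its end stop.
- **Rest of the shelf:** the dice looked unmoved in the view after the pull. I didn't re-check the other items with the top or side camera at the end, but the arm stayed over the cabinet throughout.

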